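# Load a roll of labels on the jar labeller

## Robot

A 6-joint arm with a two-finger parallel gripper is mounted at the origin on the work surface; the furniture and walls round the work are solid. World frame = base frame: x ahead of the robot, y to its left, z up, the work surface at z = 0. Lengths are in m, angles in rad, forces in N, time in s.
With the tool pointing down it reaches from about 0.35 to 0.85 m from the base axis. Payload 8.1 kg.
Tool frame: the origin (TCP) lies between the finger pads; the fingertips stand 14 mm ahead of it and the grasp point (between the pads) lies 5 mm behind it (robot.tcp_to_tips is the z of the fingertips in the tool frame, in m); z points along the fingers, y is the line along which they close (so a half turn about z gives the same grasp; the last joint's range is limited). The gripper opens to 93 mm and grips with 3 to 60 N. Pads are 15 mm wide; open, the fingers measure 128 mm over their backs; the gripper's body (75 mm by 188 mm) begins 65 mm behind the grasp point.
Start: joints at [-1.205, 0.13, 1.488, -0, 1.523, -0.085], TCP at [0.261, -0.54, 0.233] pointing down, gripper open.
Joint ranges: [-2.96, 2.96], [-0.89, 2.26], [0.02, 2.5], [-1.34, 4.48], [0, 2.73], [-2.66, 2.66]. Speed limits (rad/s): [2.39, 2.39, 2.79, 3.14, 3.14, 3.14].

## Interface

Orientations are given as a rotation vector (axis times angle).
In Python, from plant import sensors, read_camera, robot gives the robot as it stands.
- The arm moves only by the tool tcp_steps, called as name(argument=value, ...) on one line, values as JSON. Schema: {"type":"object","properties":{"increments":{"type":"array","items":{"type":"array","items":{"type":"number"},"minItems":5,"maxItems":5},"minItems":1,"maxItems":20},"grip_force":{"type":"number"},"only":{"type":"string"},"quiet":{"type":"boolean"},"lines":{"type":"string"}},"required":["increments"],"additionalProperties":false}. increments is a list of rows, 1 to 20 of them, each of 5 numbers: the finger opening in m, then dx, dy, dz in shares of the most that a row can go, 1 being 50 mm, then a turn about the tool's z in units of 0.1 rad; each row shifts and turns the commanded pose from where the row before left it, along the tool's axes as they then stand; what a row does not reach is not made up. A row lasts 1/10 s, in which the tool goes at most 0.05 m and 0.15 rad, less where a joint would pass 70% of its speed; a pose out of reach is approached as far as the arm can. The fingers move at their own pace and stop on an object; grip_force is the grip in N (left out, the last holds). Time passes only in rows, so rows that do not move let the fingers close. The tool returns the time, the measured TCP pose, the force, the opening and the grip force at its end. only (a regular expression) keeps the lines of the reply that match it, lines (a string "A,B") keeps lines A to B, and quiet returns only ok. Input that does not fit is refused with a message, and nothing moves.
- sensors.read_state(): the state, without advancing time (a new reading comes with each control period).
- read_camera(name): name is "scene" or "top" or "wrist"; returns a dict with "image" (480x640x3 uint8, red, green, blue), "depth" (480x640 float32, m along the optical axis (not along the pixel's ray), 0 where there is no reading), "fx", "fy", "cx", "cy" (pixels), "R" (3x3) and "t" (3): a world point X has camera coordinates R X + t. Camera axes: x right, y down, z forward; pixel columns grow to the right and rows downward; lengths in m; the calibration is good to about 2 mm. A picture is of the moment at which its call begins.
- robot.close_job(): hands the job in; it is judged then, once.
The state is a dict: "t": time; "q": joint angles; "dq": joint speeds; "joint_torque": joint torques, N m; "tool_pos": TCP position; "orientation": TCP orientation; "force": force on the tool from outside, world axes, zero at the start; "wrist_torque": the same for the moment, N m; "opening": finger opening in m; "gripper_force": force on a finger pad.
Only numpy, scipy, OpenCV 4.12 (cv2) and the standard library are available. Lean on these libraries where they do the work, as an engineer would, in place of code of your own. Each camera call takes 0.05 s, during which the arm holds its last target. There are 200 camera calls.

## Task

Get the jar labeller ready for threading: swing its sprung tension arm back from the hub and pin it there with the red-knobbed locking pin, set fully down in the brass bush. Then take the roll of green labels out of the rack, stand it down beside the labeller and tip it onto its flat side, let go of it, and then lower it flat over the hub, right down on the turntable disc. Leave the orange and blue rolls in the rack, and do not knock the marker or the small cup about.

Things in the scene. Friction and masses are not known exactly. Their poses are not given: they have to be found in the camera images.
- labeller: hand jar labeller, fixed: blue base plate 180 (x) by 185 (y) by 6 mm. Origin at the centre of its underside; x away from the robot, y left at yaw 0. On it: disc with hub (left front), arm post (left back corner), brass bush (near back edge), grey bush (right front), rollers, hand knob (75 mm high) and peel blade (left edge). Right third (y under -0.05 m) bare: room for a flat roll.
- plate_edge (a point): middle of the top of the plate's bare right-hand edge, 6 mm above the worktop; it runs along the labeller's x, 90 mm to either side, and the worktop outside it (labeller's -y) is free. It makes a 6 mm stop: a roll stood on the worktop with one flat face against it and pushed high on its other face tips over onto the plate.
- hub (a point): on the hub's upright axis at the top of the turntable disc, 10 mm above the worktop, where a loaded roll's underside rests. Disc 54 mm across; black hub 34 mm across and 18 mm high above the disc, its top 7 mm tapered to 25 mm. At labeller x, y = -0.030, 0.022.
- lock_pin: locking pin, loose, 60 g, 80 mm long: steel shank 10 mm thick, lowest 5 mm tapered to 5.6 mm; red round knob 22 mm across from 50 to 80 mm above the foot, a 16 mm collar just under it. Origin at the tip of the foot, z towards the knob. At the start parked upright in the grey bush, foot 2 mm above the worktop.
- pin_foot (a point): tip of the pin's foot (the pin's origin).
- lock_bush (a point): middle of the mouth of the brass bush, 28 mm above the worktop. Bore 11.4 mm, upright; its top 5 mm a cone widening to 20 mm; floor 2 mm above the worktop, so the pin goes 26 mm down. A pin in it holds the arm back at about 1.0 rad.
- park_bush (a point): middle of the mouth of the grey bush where the pin is parked, 28 mm above the worktop, same form as the brass one.
- tension_arm (a joint): angle of the sprung tension arm about its upright post, rad: 0 at rest over the turntable, in the way of a roll; grows counterclockwise seen from above as it is pushed back from the hub; stop at 1.25. The spring's torque is 0.13 N m at 0 and 0.36 N m at 1.05 (6 N at the seat); let go, it swings back to 0. With the pin in its seat over the brass bush: 1.05.
- pivot (a point): upright axis of the tension arm, 43 mm above the worktop. The arm is a flat steel bar 12 mm wide, its faces 40 and 46 mm above the worktop, 89 mm from this axis to the white roller at its end (15 mm across, hanging to 14 mm above the worktop). At joint value q it points at angle q - 2.391 rad from the labeller's x.
- pin_seat (a point): open seat for the pin on the hub-facing side of the bar, 60 mm from its axis, 43 mm above the worktop, between two cheeks 22 mm apart; moves with the arm. A pin pressed on it has its axis 5 mm off this point, 61 mm from pivot, 0.181 rad clockwise of the arm. Carried round on that circle, foot above the bushes, it pushes the arm back; the circle passes over the brass bush.
- green_roll: roll of green jar labels on white paper, brown card core, loose, 90 g: 60 mm outside diameter, 40 mm wide, bore 39 mm. Origin at its centre, z along its axis (either way round). At the start it stands on edge in one of the rack's three bays, axis level along the rack, centre 36 mm above the worktop.
- orange_roll: roll of jar labels exactly like green_roll (60 mm across, 40 mm wide) but with orange labels; origin at its centre. It stands on edge in another bay of the rack and stays there.
- blue_roll: roll of jar labels exactly like green_roll (60 mm across, 40 mm wide) but with blue labels; origin at its centre. It stands on edge in another bay of the rack and stays there.
- roll_rack: steel rack for three label rolls, fixed: tray 166 (x) by 60 (y) mm, floor 6 mm, lips 17 mm above the worktop. Origin at the centre of its underside; bays at x = -52, 0, 52 mm, parted by wire hoops 4 mm thick, 54 mm high. Rolls stand with axes along its x, 12 mm apart; fingers can go down before and behind each (along y) to close across its diameter.
- marker: felt marker with a red cap, 133 mm long, lying on the worktop; a bystander.
- small_cup: steel portion cup 56 mm across and 50 mm high; a bystander.

How it is judged:
By the outcome, as a careful person would: the job done as asked, in the order asked, and still so for the second after the job is handed in, with the robot touching nothing.
It also fails if it takes over 72 s, if anything falls off the work surface, if the arm or the gripper's body presses on something with over 40 N, if the wrist force passes 120 N, or if a joint passes its speed limit or range.

## Working session

There is one attempt and no reset: what is moved stays moved. The work goes in short steps, Python scripts to look and compute and a tool call to move; the robot and the scene stay as the last step left them, time stands still between calls to the robot, and variables do not carry over. Pictures are saved under pics/ and viewed, at most 10 in all, crops included, and the job is handed in when it is done.

```bash
ls; mkdir -p pics; cat > h.py <<'E'
import numpy as np, cv2
from plant import sensors, read_camera, robot
def snap(n,f=None):
    c=read_camera(n)
    if f: cv2.imwrite(f'pics/{f}.png',c['image'][:,:,::-1])
    return c
def ray(c,u,v):
    d=np.array([(u-c['cx'])/c['fx'],(v-c['cy'])/c['fy'],1.]);R=c['R'];return -R.T@c['t'],R.T@d
def onz(c,u,v,z):
    o,d=ray(c,u,v);return o+d*(z-o[2])/d[2]
def dep(c,u,v):
    o,d=ray(c,u,v);return o+d*c['depth'][int(v),int(u)]
def proj(c,X):
    p=c['R']@np.array(X)+c['t'];return np.array([c['fx']*p[0]/p[2]+c['cx'],c['fy']*p[1]/p[2]+c['cy']])
def tri(c1,p1,c2,p2):
    o1,d1=ray(c1,*p1);o2,d2=ray(c2,*p2)
    s=np.linalg.lstsq(np.c_[d1,-d2],o2-o1,rcond=None)[0]
    a=o1+s[0]*d1;b=o2+s[1]*d2;return (a+b)/2,np.linalg.norm(a-b)
def blobs(c,lo,hi,amin=40):
    h=cv2.cvtColor(c['image'],cv2.COLOR_RGB2HSV);m=cv2.inRange(h,np.array(lo),np.array(hi))
    n,l,s,ce=cv2.connectedComponentsWithStats(m)
    return [(ce[i].round(1),s[i].tolist()) for i in range(1,n) if s[i][4]>amin]
E
python3 - <<'E'
from h import *
print(sensors.read_state())
for n in('scene','top'):
    c=snap(n,n+'0');print(n,c['fx'],(-c['R'].T@c['t']).round(3),c['R'].round(3).tolist())
E
```

```text
pics
{'t': 0.0, 'q': array([-1.20540316e+00,  1.31145904e-01,  1.48923008e+00, -1.04442259e-05,
        1.52303428e+00, -8.53892396e-02]), 'dq': array([ 1.34026264e-03, -4.94832413e-05,  4.11017663e-04,  8.32629906e-04,
        2.25990853e-04,  8.24306656e-04]), 'joint_torque': array([ 5.26143631e-04, -5.59840071e+01, -4.91762710e+01,  7.68958731e-02,
        3.52295896e-02, -9.49344326e-05]), 'tool_pos': array([ 0.26123221, -0.53955054,  0.23162358]), 'orientation': array([-3.06037848e+00, -7.01706132e-01,  4.14403609e-04]), 'force': array([-0.18950717,  0.10883841,  0.61900891]), 'wrist_torque': array([0.06168295, 0.03278295, 0.0044439 ]), 'gripper_force': 0.0, 'opening': 0.09307471278051133}
scene 606.8294809050874 [-0.191 -0.885  0.576] [[0.701, -0.713, -0.002], [-0.362, -0.353, -0.863], [0.615, 0.605, -0.506]]
top 565.0080840271253 [ 0.248 -0.26   1.051] [[-0.054, -0.999, -0.004], [-0.975, 0.054, -0.217], [0.217, -0.008, -0.976]]
```

View pics/scene0.png

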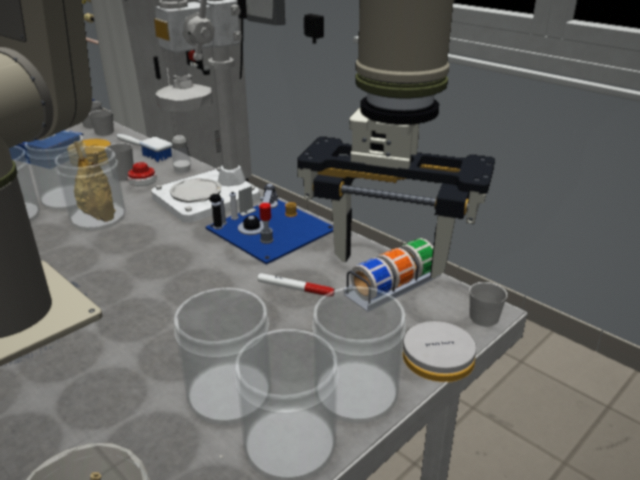

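View pics/top0.png

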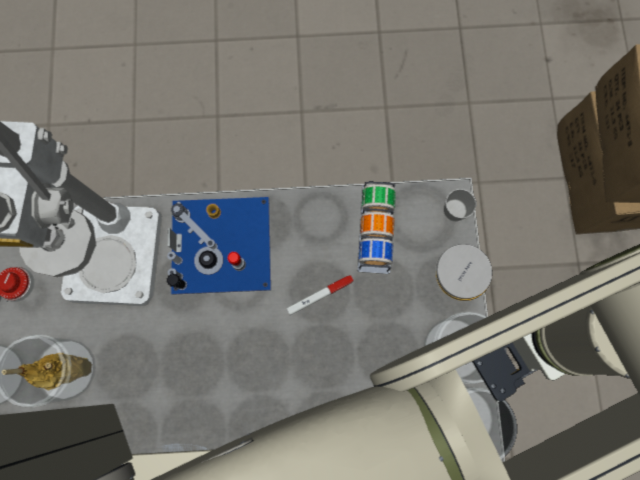

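The scene view shows the blue plate around (270,228) with the red knob at (265,211), the rack with green at the far end (420,255), and the cup at (487,303). In the top view the plate spans (170–270, 197–293), with the hub at (207,260), knob (234,258), brass bush (213,211), green roll (378,195) and marker (290–350, 280–312).

```bash
python3 - <<'E'
from h import *
t=snap('top');s=snap('scene')
h=cv2.cvtColor(t['image'],cv2.COLOR_RGB2HSV);m=cv2.inRange(h,np.array([105,150,60]),np.array([120,255,255]));m[:,290:]=0
m=cv2.morphologyEx(m,cv2.MORPH_CLOSE,np.ones((25,25)))
m[:,:150]=0
n,l,st,ce=cv2.connectedComponentsWithStats(m);i=1+st[1:,4].argmax()
P=cv2.findContours((l==i).astype('uint8'),0,2)[0][0]
W=np.array([onz(t,u,v,.006)[:2] for u,v in P[:,0]],np.float32)
r=cv2.minAreaRect(W*1000);print('plate',r)
for name,lo,hi in(('red',[0,180,90],[6,255,255]),('green',[50,120,60],[75,255,255]),('orange',[7,180,120],[16,255,255]),('brass',[14,100,80],[28,255,255])):
    for c,nn in((t,'top'),(s,'scene')):
        print(name,nn)
        for b in blobs(c,lo,hi,25):
            p=b[0]; print('  ',b,onz(c,*p,.065).round(3), dep(c,*p).round(3))
E
```

```text
plate ((473.7602233886719, -83.40524291992188), (182.20315551757812, 178.32359313964844), 89.28015899658203)
red top
   (array([233.6, 257.8]), [229, 253, 11, 11, 92]) [ 0.435 -0.116  0.065] [ 0.432 -0.118  0.08 ]
   (array([ 12.2, 282.9]), [0, 268, 28, 30, 527]) [0.412 0.274 0.065] [0.415 0.286 0.042]
   (array([340. , 283.1]), [328, 276, 24, 16, 156]) [ 0.38  -0.302  0.065] [ 0.386 -0.304  0.017]
red scene
   (array([140.5, 171. ]), [130, 164, 23, 14, 234]) [0.375 0.211 0.065] [0.412 0.282 0.032]
   (array([264.8, 206.2]), [261, 204, 9, 6, 45]) [ 0.45  -0.099  0.065] [ 0.431 -0.123  0.08 ]
   (array([317.6, 288.2]), [306, 284, 26, 9, 148]) [ 0.329 -0.359  0.065] [ 0.381 -0.307  0.015]
green top
   (array([368. , 194.4]), [363, 187, 10, 16, 111]) [ 0.539 -0.363  0.065] [ 0.541 -0.364  0.056]
   (array([379.7, 194.3]), [375, 187, 10, 16, 146]) [ 0.538 -0.384  0.065] [ 0.538 -0.384  0.064]
   (array([390.7, 196.4]), [388, 189, 7, 16, 96]) [ 0.533 -0.404  0.065] [ 0.534 -0.404  0.061]
green scene
   (array([417.2, 243.1]), [410, 240, 16, 8, 78]) [ 0.538 -0.384  0.065] [ 0.537 -0.385  0
[... 2215 characters left out ...]
  0.065] [ 0.294 -0.57   0.333]
   (array([343.2, 170.7]), [337, 169, 13, 4, 28]) [ 0.672 -0.092  0.065] [ 0.221 -0.506  0.332]
   (array([358.8, 172.6]), [352, 171, 14, 4, 31]) [ 0.687 -0.122  0.065] [ 0.228 -0.52   0.332]
   (array([376.9, 175.1]), [367, 173, 21, 5, 44]) [ 0.703 -0.157  0.065] [ 0.236 -0.537  0.332]
   (array([101.7, 195.5]), [95, 189, 16, 15, 157]) [0.26  0.16  0.065] [0.254 0.145 0.072]
   (array([290.7, 205. ]), [286, 202, 11, 7, 61]) [ 0.487 -0.13   0.065] [ 0.545 -0.066  0.021]
   (array([359.9, 282.8]), [354, 279, 14, 8, 71]) [ 0.384 -0.394  0.065] [ 0.43  -0.355  0.024]
   (array([439.2, 372.2]), [403, 354, 72, 28, 599]) [ 0.306 -0.592  0.065] [ 0.358 -0.561  0.011]
```

```bash
cat >> h.py <<'E'
from scipy.spatial.transform import Rotation as Ro
def go(x,y,z,yaw=None):
    """print tool-frame shift to world target (turn done after shift), yaw = angle of tool x"""
    s=sensors.read_state();R=Ro.from_rotvec(s['orientation']).as_matrix()
    d=R.T@(np.array([x,y,z])-s['tool_pos']);cy=np.arctan2(R[1,0],R[0,0])
    print('shift',d.round(4),'yaw now',cy.round(4),'turn',None if yaw is None else round((cy-yaw+np.pi/2)%np.pi-np.pi/2,4),'q6',s['q'][5].round(2),'t',round(s['t'],2))
E
python3 - <<'E'
from h import *
c=snap('wrist');s=sensors.read_state();R=Ro.from_rotvec(s['orientation']).as_matrix()
print('cam in tool',R.T@(-c['R'].T@c['t']-s['tool_pos']),(c['R']@R).round(3),c['fx'])
go(.43,-.10,.30,-.0126)
t=snap('top')
for b in blobs(t,[100,120,60],[125,255,255],25):print(b,onz(t,*b[0],.065))
E
```

```text
cam in tool [ 0.08233651  0.00081773 -0.15287467] [[-0.     1.     0.002]
 [-0.956  0.    -0.293]
 [-0.293 -0.002  0.956]] 391.1516384069318
shift [ 0.3434 -0.3225 -0.0675] yaw now 0.4508 turn 0.4634 q6 -0.09 t 0.25
(array([226.8, 244.8]), [171, 197, 99, 97, 6796]) [ 0.4592324  -0.10464438  0.065     ]
(array([364.6, 248.8]), [359, 241, 11, 17, 134]) [ 0.43850352 -0.34931435  0.065     ]
(array([376.9, 248.7]), [372, 241, 11, 17, 169]) [ 0.43748409 -0.37115667  0.065     ]
(array([388.1, 250.5]), [385, 242, 7, 18, 112]) [ 0.43314219 -0.39076658  0.065     ]
```

Careful with the scale: shifts go in shares of 50 mm and turns go in units of 0.1 rad. That gives: 0.0384 m is 0.768, -0.0314 m is -0.628.

tcp_steps(increments=[[0.05, 0.768, -0.628, 0.04, 0], [0.05, 0.768, -0.628, 0.04, 0], [0.05, 0.768, -0.628, 0.04, 0], [0.05, 0.768, -0.628, 0.04, 0], [0.05, 0.768, -0.628, 0.04, 0], [0.05, 0.768, -0.628, 0.04, 0], [0.05, 0.768, -0.628, 0.04, 0], [0.05, 0.768, -0.628, 0.04, 0], [0.05, 0.768, -0.628, 0.04, 0], [0.05, 0.768, -0.628, 0.04, 0], [0.05, 0, 0, 0, 0], [0.05, 0, 0, 0, 0]])

```text
t: 1.5
tool_pos: [0.4704, -0.0892, 0.2125]
orientation: [3.061, 0.707, -0.001]
force: [0.7, -0.7, -0.6]
opening: 0.0501
gripper_force: 0.0
```

```bash
python3 - <<'E'
from h import *
c=snap('wrist','w1');np.savez('w1.npz',**{k:c[k] for k in c})
s=sensors.read_state();print(s['tool_pos'],s['q'])
E
```

```text
[ 0.47009826 -0.09030927  0.21259092] [-2.96485111e-01 -1.93348015e-01  1.84166963e+00 -6.20577712e-04
  1.49347398e+00  8.22358602e-01]
```

View pics/w1.png

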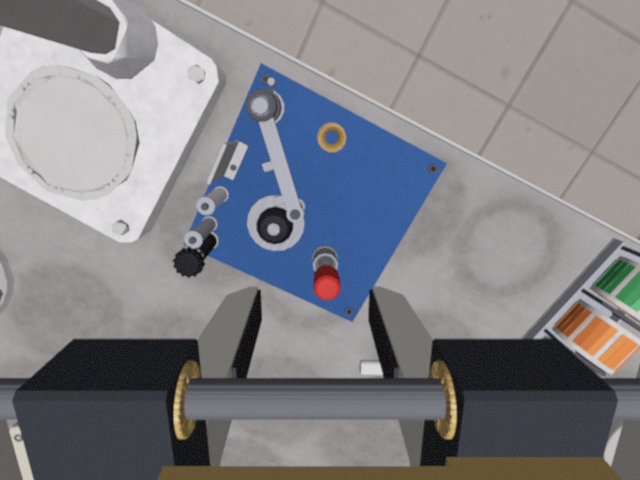

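The wrist view shows the full plate: corners (262,64), (446,162) and (352,321), post (264,104), brass bush (332,137), hub (275,226), knob (327,283), arm roller (295,213), hand knob (189,262), seat cheek (268,167).

```bash
python3 - <<'E'
from h import *
w=dict(np.load('w1.npz'));t=snap('top')
for p in((262,64),(446,162),(352,321)):print('corner',p,onz(w,*p,.006).round(4))
def circ(c,lo,hi,box,z):
    h=cv2.cvtColor(c['image'],cv2.COLOR_RGB2HSV);m=cv2.inRange(h,np.array(lo),np.array(hi));k=np.zeros_like(m);x0,y0,x1,y1=box;k[y0:y1,x0:x1]=m[y0:y1,x0:x1]
    P=np.concatenate(cv2.findContours(k,0,2)[0]);(u,v),r=cv2.minEnclosingCircle(P);return u,v,r
# red
a=circ(w,[0,150,150],[8,255,255],(300,255,350,310),0);b=circ(t,[0,150,150],[8,255,255],(222,245,245,270),0)
print('red',a,b,tri(w,a[:2],t,b[:2]),onz(w,*a[:2],.082),onz(t,*b[:2],.082),dep(w,*a[:2]))
a=circ(w,[12,100,60],[30,255,255],(310,115,355,160),0);b=circ(t,[12,90,60],[30,255,255],(202,200,225,222),0)
print('brass',a,b,tri(w,a[:2],t,b[:2]),onz(w,*a[:2],.028),onz(t,*b[:2],.028))
for n,p,q,z in(('hub top',(273,229),(207,258),.028),('post',(264,104),(178,209),.05),('roller',(295,214),(213,243),.046)):
    print(n,dep(w,*p).round(4),onz(w,*p,z).round(4),onz(t,*q,z).round(4))
for n,p in(('bar',(280,165)),('cheek',(267,167)),('r1',(205,206)),('r2',(192,241)),('knob',(187,263)),('blade',(228,158)),('rollertop',(295,214))):print(n,dep(w,*p).round(4))
im=w['image'][60:340,150:460,::-1];cv2.imwrite('pics/w1z.png',cv2.resize(im,None,fx=2.1,fy=2.1,interpolation=2))
E
```

```text
corner (262, 64) [0.566  0.0068 0.006 ]
corner (446, 162) [ 0.5643 -0.1757  0.006 ]
corner (352, 321) [ 0.3845 -0.1738  0.006 ]
red (326.68951416015625, 286.55645751953125, 12.21866226196289) (233.3333282470703, 257.5, 5.069072723388672) (array([ 0.43379118, -0.11765194,  0.07557691]), np.float64(0.0007601205799022997)) [ 0.4364538  -0.11654747  0.082     ] [ 0.4323679  -0.11827092  0.082     ] [ 0.43676417 -0.11636759  0.08281231]
brass (331.21966552734375, 137.26878356933594, 13.796895027160645) (211.5, 213.0, 6.020897388458252) (array([ 0.5363668 , -0.07021007,  0.00981226]), np.float64(0.005762127904911691)) [ 0.53851316 -0.07149875  0.028     ] [ 0.52953651 -0.07134016  0.028     ]
hub top [ 0.4459 -0.0603  0.0318] [ 0.4447 -0.0604  0.028 ] [ 0.4443 -0.0619  0.028 ]
post [ 0.5384 -0.0136  0.0529] [ 0.5384 -0.0133  0.05  ] [ 0.5345 -0.014   0.05  ]
roller [ 0.471  -0.071   0.0501] [ 0.47   -0.0712  0.046 ] [ 0.468  -0.0766  0.046 ]
bar [ 0.5016 -0.0432  0.0473]
cheek [ 0.4956 -0.0345  0.0476]
r1 [ 0.4489 -0.0039  0.0637]
r2 [ 0.4184 -0.0054  0.0659]
knob [ 0.4037 -0.0099  0.0758]
blade [ 4.846e-01 -2.000e-04  2.590e-02]
rollertop [ 0.471  -0.071   0.0501]
```

View pics/w1z.png

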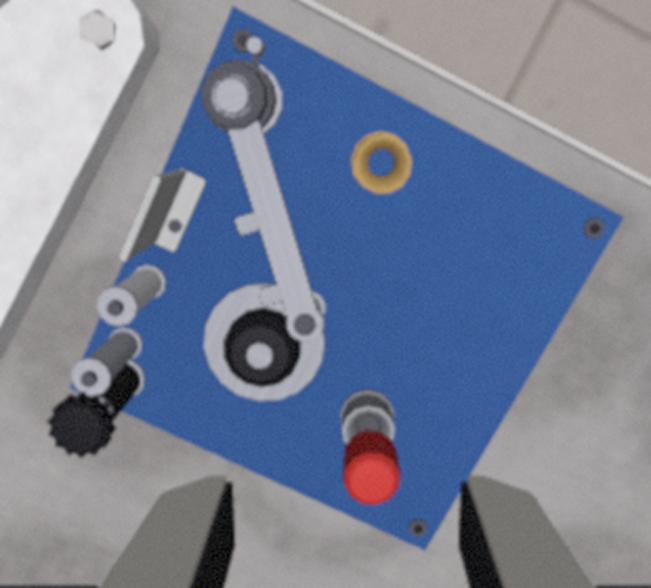

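Scaled: -0.11 rad is -1.1.

tcp_steps(increments=[[0.05, 0, 0, 0, -1.1], [0.05, 0, 0, 0, 0]])

```text
t: 1.8
tool_pos: [0.4698, -0.0918, 0.2127]
orientation: [3.019, 0.868, -0.0]
force: [-0.8, -0.0, 0.2]
opening: 0.0504
gripper_force: 0.0
```

```bash
python3 - <<'E'
from h import *
go(.435,-.117,.066,.56)
E
```

```text
shift [-0.0428  0.0028  0.1467] yaw now 0.56 turn -0.0 q6 0.71 t 1.8
```

Scaled: 0.025 m is 0.5, -0.0214 m is -0.428.

tcp_steps(increments=[[0.05, -0.428, 0.028, 0.5, 0], [0.05, -0.428, 0.028, 0.5, 0], [0.05, 0, 0, 0.5, 0], [0.05, 0, 0, 0, 0], [0.05, 0, 0, 0, 0]])

```text
t: 2.3
tool_pos: [0.4352, -0.116, 0.138]
orientation: [-3.02, -0.864, 0.001]
force: [0.5, 0.3, 0.2]
opening: 0.0501
gripper_force: 0.0
```

```bash
python3 - <<'E'
from h import *
c=snap('wrist','w2')
h=cv2.cvtColor(c['image'],cv2.COLOR_RGB2HSV);m=cv2.inRange(h,np.array([0,150,150]),np.array([8,255,255]))
n,l,s,ce=cv2.connectedComponentsWithStats(m)
for i in range(1,n):
    if s[i][4]>100:
        print(s[i],ce[i],onz(c,*ce[i],.082));S=sensors.read_state();R=Ro.from_rotvec(S['orientation']).as_matrix();print('in tool',R.T@(onz(c,*ce[i],.082)-S['tool_pos']))
print(S['tool_pos']);go(.435,-.117,.066,.56)
E
```

```text
[299 254  35  33 882] [315.84240363 270.29138322] [ 0.43612837 -0.11672463  0.082     ]
in tool [-0.00039053  0.00056284  0.05697427]
[ 0.43608731 -0.11601388  0.13897394]
shift [-0.0015  0.0002  0.073 ] yaw now 0.5585 turn -0.0015 q6 0.64 t 2.35
```

View pics/w2.png

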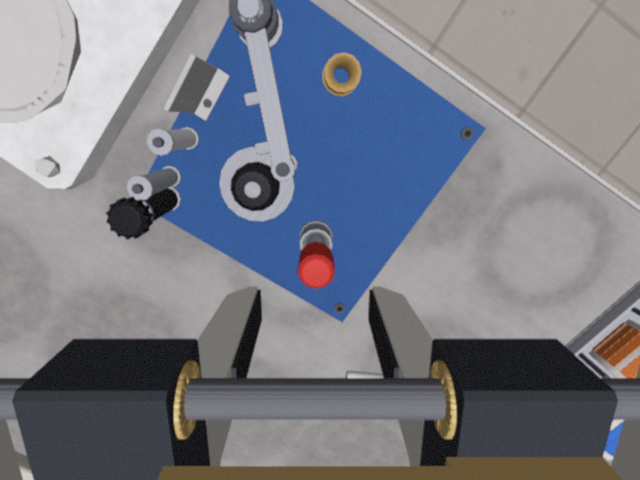

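The picture shows the knob (316,270) midway between the fingers; both cheeks of the seat are visible at (251,98) and (264,148), and the brass bush is at (342,75).

```bash
python3 - <<'E'
from h import *
c=read_camera('wrist');
for n,p,z in(('brass',(342,75),.028),('post',(250,8),.053),('hub',(252,189),.028),('rol',(283,169),.048)):print(n,onz(c,*p,z).round(4))
E
```

```text
brass [ 0.5384 -0.0728  0.028 ]
post [ 0.5371 -0.0123  0.053 ]
hub [ 0.4461 -0.0602  0.028 ]
rol [ 0.4716 -0.0713  0.048 ]
```

tcp_steps(increments=[[0.05, 0, 0, 0.72, 0], [0.05, 0, 0, 0.72, 0], [0.05, 0, 0, 0, 0], [0.01, 0, 0, 0, 0], [0.01, 0, 0, 0, 0], [0.01, 0, 0, 0, 0], [0.01, 0, 0, 0, 0]], grip_force=55)

```text
t: 3.1
tool_pos: [0.4367, -0.1157, 0.0673]
orientation: [3.017, 0.869, 0.003]
force: [-0.5, -0.1, -0.6]
opening: 0.0224
gripper_force: 0.0
```

Scaled: -0.037 m is -0.74, -0.036 m is -0.72, 0.1 rad is 1.

tcp_steps(increments=[[0.01, 0, 0, -0.72, 0], [0.01, 0, 0, -0.74, 1], [0.01, 0, 0, 0, 1], [0.01, 0, 0, 0, 0]])

```text
t: 3.5
tool_pos: [0.4367, -0.1157, 0.1407]
orientation: [3.089, 0.561, 0.005]
force: [0.4, 0.0, -0.3]
opening: 0.021
gripper_force: 55.0
```

```bash
python3 - <<'E'
from h import *
go(.4799,-.0335,.098,.36)
E
```

```text
shift [ 0.0692 -0.0619  0.0427] yaw now 0.3592 turn -0.0008 q6 0.84 t 3.5
```

tcp_steps(increments=[[0.01, 0.46, -0.412, 0, 0], [0.01, 0.46, -0.412, 0, 0], [0.01, 0.464, -0.414, 0, 0], [0.01, 0, 0, 0.42, 0], [0.01, 0, 0, 0.434, 0], [0.01, 0, 0, 0, 0], [0.01, 0, 0, 0, 0]])

```text
t: 4.2
tool_pos: [0.4774, -0.0328, 0.0953]
orientation: [-3.089, -0.566, 0.004]
force: [0.7, -0.6, 0.1]
opening: 0.0209
gripper_force: 55.0
```

```bash
python3 - <<'E'
from h import *
snap('wrist','w3');go(.4799,-.0335,.098,.36)
E
```

```text
shift [ 0.0013  0.001  -0.0017] yaw now 0.3618 turn 0.0018 q6 1.03 t 4.25
```

View pics/w3.png

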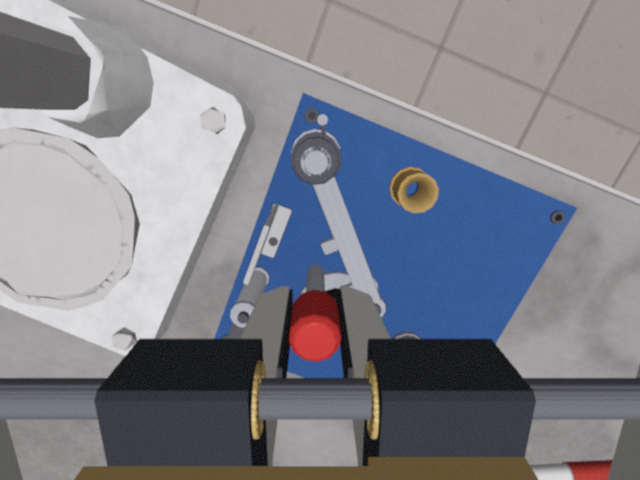

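The pin is held upright at (315,335), on the hub side of the bar and level with the gap between the cheeks (330,245)–(335,283); the arm is still at rest.

tcp_steps(increments=[[0.01, 0.036, 0.02, -0.04, 0], [0.01, 0.01, 0.152, 0, -1.25], [0.01, 0.01, 0.152, 0, -1.25], [0.01, 0.01, 0.152, 0, -1.25], [0.01, 0.01, 0.152, 0, -1.25], [0.01, 0, 0, 0, 0]])

```text
t: 4.85
tool_pos: [0.4985, -0.0582, 0.0991]
orientation: [2.854, 1.313, 0.001]
force: [-1.9, 1.9, 0.6]
opening: 0.0206
gripper_force: 55.0
```

```bash
python3 - <<'E'
from h import *
c=snap('wrist','w4');s=sensors.read_state();p=s['tool_pos'][:2]-[.537,-.012];print(np.hypot(*p),np.arctan2(p[1],p[0])+2.582,s['force'],s['wrist_torque'],s['tool_pos'])
E
```

```text
0.06021302571906873 0.31080018158399536 [-2.2498764   2.47463771  2.12925477] [0.41523775 0.50420532 0.01114907] [ 0.49819112 -0.05803781  0.09885803]
```

View pics/w4.png

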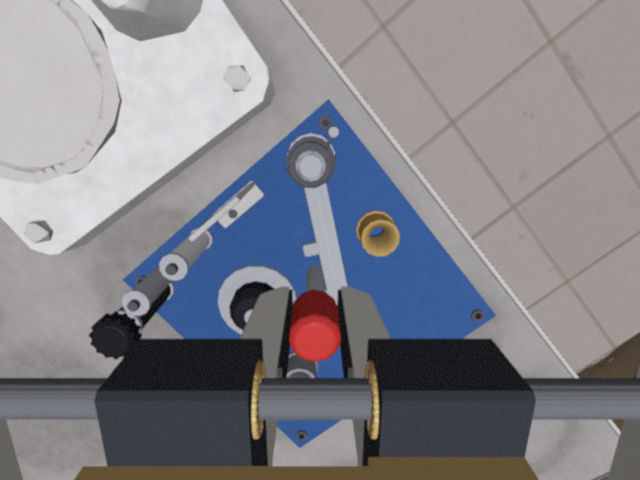

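The arm is swinging with the pin in its seat, and the cheek is at (310,250). I'll carry on round the circle.

tcp_steps(increments=[[0.01, 0.01, 0.152, 0, -1.25], [0.01, 0.01, 0.152, 0, -1.25], [0.01, 0.01, 0.152, 0, -1.25], [0.01, 0.01, 0.152, 0, -1.25], [0.01, 0.01, 0.152, 0, -1.25], [0.01, 0.01, 0.152, 0, -0.9], [0.01, 0, 0, 0, 0], [0.01, 0, 0, 0, 0]])

```text
t: 5.7
tool_pos: [0.539, -0.0723, 0.0979]
orientation: [-2.22, -2.221, 0.002]
force: [-5.5, 0.9, 1.5]
opening: 0.0208
gripper_force: 55.0
```

```bash
python3 - <<'E'
from h import *
s=sensors.read_state();p=s['tool_pos'][:2]-[.537,-.012];print(np.hypot(*p),np.arctan2(p[1],p[0])+2.582,s['force'],s['wrist_torque'],s['tool_pos'])
go(.539,-.0725,.098)
t=snap('top');sc=snap('scene')
for c in(t,sc):
  for b in blobs(c,[0,150,100],[8,255,255],25):print(b[0],onz(c,*b[0],.1),b[1])
E
```

```text
0.06033304731670205 1.0448731906215265 [-5.46973568  0.9321605   1.47624935] [ 0.13905259  1.25525697 -0.04935776] [ 0.539031   -0.07229885  0.09793848]
shift [-0.0002 -0.     -0.0001] yaw now 1.5709 turn None q6 -0.23 t 5.7
[340.  283.5] [ 0.37434876 -0.30028705  0.1       ] [328, 276, 25, 17, 186]
[139.5 165.6] [0.3488432  0.16072674 0.1       ] [133, 163, 14, 6, 63]
[291.6 166.6] [ 0.5561156  -0.05974255  0.1       ] [288, 164, 8, 6, 37]
[140.9 173.3] [0.33077448 0.1253396  0.1       ] [129, 168, 25, 10, 155]
[318.2 287.7] [ 0.29515784 -0.39442744  0.1       ] [305, 283, 28, 11, 157]
```

Scaled: 0.006 m is 0.12.

tcp_steps(increments=[[0.01, 0, 0, 0.12, 0], [0.01, 0, 0, 0.12, 0], [0.01, 0, 0, 0, 0]])

```text
t: 6.1
tool_pos: [0.5388, -0.0722, 0.0856]
orientation: [-2.22, -2.22, 0.002]
force: [-4.8, 1.3, -1.1]
opening: 0.021
gripper_force: 55.0
```

tcp_steps(increments=[[0.01, 0, 0, 0.1, 0], [0.01, 0, 0, 0.1, 0], [0.01, 0, 0, 0, 0]])

```text
t: 6.4
tool_pos: [0.5384, -0.0715, 0.0755]
orientation: [-2.219, -2.219, 0.002]
force: [-4.6, 3.6, 1.0]
opening: 0.0208
gripper_force: 55.0
```

tcp_steps(increments=[[0.01, 0, 0, 0.1, 0], [0.01, 0, 0, 0.06, 0], [0.01, 0, 0, 0.02, 0], [0.01, 0, 0, 0, 0]])

```text
t: 6.8
tool_pos: [0.5386, -0.0714, 0.0673]
orientation: [-2.219, -2.219, 0.001]
force: [-8.6, 4.1, 6.9]
opening: 0.0207
gripper_force: 55.0
```

tcp_steps(increments=[[0.01, 0, 0, 0.04, 0], [0.01, 0, 0, 0, 0]])

```text
t: 7.0
tool_pos: [0.5391, -0.0716, 0.067]
orientation: [-2.22, -2.22, 0.001]
force: [-15.1, 6.3, 20.2]
opening: 0.0209
gripper_force: 55.0
```

tcp_steps(increments=[[0.045, 0, 0, 0, 0], [0.045, 0, 0, 0, 0], [0.045, 0, 0, 0, 0]])

```text
t: 7.3
tool_pos: [0.5403, -0.0726, 0.0653]
orientation: [2.218, 2.223, 0.001]
force: [0.0, -1.0, 0.1]
opening: 0.0405
gripper_force: 0.2
```

```bash
python3 - <<'E'
from h import *
s=sensors.read_state();print(s['opening'],s['force'])
snap('scene');c=snap('wrist','w5')
for b in blobs(c,[0,150,100],[8,255,255],100):print(b,dep(c,*b[0]))
E
```

```text
0.040535141171078724 [ 0.00530752 -0.99127033  0.05647499]
(array([293.6, 332.7]), [264, 293, 57, 71, 2423]) [ 0.53266862 -0.06964907  0.08340301]
```

View pics/w5.png

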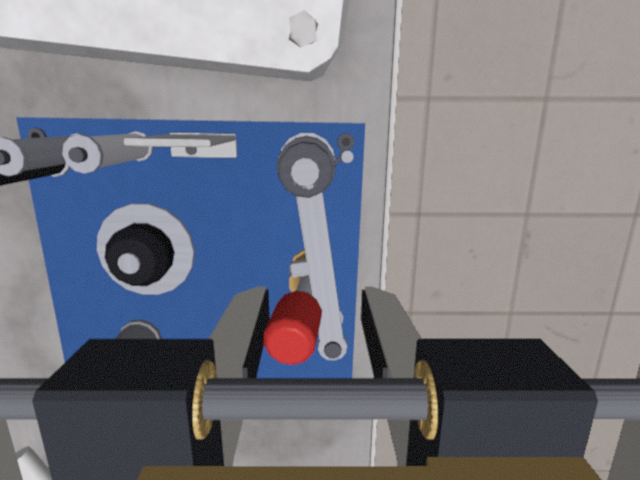

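The knob (292,330) stands in the brass bush, its top at 83 mm, the same height as when parked. The arm bar rests against it, just past the bush. It leans slightly within the bore play, so the pin is seated.

tcp_steps(increments=[[0.045, 0, 0, -0.6, 0], [0.045, 0, 0, -0.7, 0], [0.09, 0, 0, -0.9, 0], [0.09, 0, 0, 0, 1.42], [0.09, 0, 0, 0, 1.42], [0.09, 0, 0, 0, 1.42], [0.09, 0, 0, 0, 1.42], [0.09, 0, 0, 0, 1.42], [0.09, 0, 0, 0, 1.42], [0.09, 0, 0, 0, 1.42], [0.09, 0, 0, 0, 1.42], [0.09, 0, 0, 0, 1.42], [0.09, 0, 0, 0, 1.42], [0.09, 0, 0, 0, 1.42], [0.09, 0, 0, 0, 1.38]], grip_force=20)

```text
t: 8.9
tool_pos: [0.5403, -0.0724, 0.175]
orientation: [-3.135, 0.206, -0.001]
force: [-0.7, 0.1, -0.2]
opening: 0.0901
gripper_force: 0.0
```

```bash
python3 - <<'E'
from h import *
go(.535,-.384,.17,-.129)
E
```

```text
shift [0.0355 0.3096 0.0049] yaw now -0.1312 turn -0.0022 q6 1.47 t 8.9
```

Scaled: 0.0442 m is 0.884, 0.005 m is 0.1.

tcp_steps(increments=[[0.093, 0.1, 0.884, 0, 0], [0.093, 0.1, 0.884, 0, 0], [0.093, 0.1, 0.884, 0, 0], [0.093, 0.1, 0.884, 0, 0], [0.093, 0.1, 0.884, 0, 0], [0.093, 0.1, 0.884, 0, 0], [0.093, 0.1, 0.884, 0, 0], [0.093, 0, 0, 0, 0], [0.093, 0, 0, 0, 0]])

```text
t: 9.8
tool_pos: [0.5361, -0.3847, 0.1743]
orientation: [-3.135, 0.199, 0.0]
force: [0.3, -0.3, -0.8]
opening: 0.0929
gripper_force: 0.0
```

```bash
python3 - <<'E'
from h import *
c=snap('wrist','w6');S=sensors.read_state();R=Ro.from_rotvec(S['orientation']).as_matrix()
for n,lo,hi in(('green',[45,100,50],[80,255,255]),('orange',[5,150,100],[18,255,255]),('blue',[100,150,60],[122,255,255])):
  for b in blobs(c,lo,hi,200):
    p=dep(c,*b[0]);print(n,b,p.round(4),'tool',(R.T@(p-S['tool_pos'])).round(4))
t=snap('top')
for b in blobs(t,[45,100,50],[80,255,255],40):print('top',b)
for b in blobs(c,[0,0,110],[180,40,255],2000):print('grey',b)
E
```

```text
green (array([285.4, 236.7]), [277, 216, 17, 43, 636]) [ 0.5418 -0.3644  0.0593] tool [ 0.003  -0.0196  0.1152]
green (array([341.5, 237.1]), [333, 216, 18, 43, 631]) [ 0.5369 -0.4041  0.0608] tool [0.0031 0.0204 0.1137]
green (array([313.5, 240.3]), [301, 220, 26, 41, 1047]) [ 0.5391 -0.3843  0.0676] tool [0.0028 0.0005 0.1069]
orange (array([286.9, 303.5]), [279, 283, 16, 42, 530]) [ 0.4897 -0.3577  0.0593] tool [-0.0496 -0.0197  0.1152]
orange (array([340. , 303.6]), [333, 283, 16, 41, 521]) [ 0.4848 -0.3974  0.0599] tool [-0.0494  0.0203  0.1146]
orange (array([313.5, 308.4]), [302, 291, 24, 36, 856]) [ 0.4877 -0.3777  0.0684] tool [-0.049   0.0004  0.1061]
blue (array([ 44.7, 286.9]), [0, 222, 112, 146, 9922]) [ 0.508  -0.1389  0.0074] tool [-0.0587 -0.2391  0.1673]
blue (array([288.1, 359.6]), [281, 340, 15, 39, 450]) [ 0.4422 -0.3516  0.0607] tool [-0.0975 -0.0198  0.1138]
blue (array([338.6, 359.5]), [332, 340, 15, 39, 448]) [ 0.438  -0.3911  0.0618] tool [-0.0967  0.0199  0.1127]
blue (array([313.2, 363.9]), [302, 349, 23, 30, 656]) [ 0.4398 -0.3713  0.0666] tool [-0.0973 -0.      0.1079]
top (array([367.9, 194.1]), [363, 187, 10, 16, 117])
grey (array([326.6, 169.4]), [0, 0, 640, 379, 199306])
grey (array([307.1, 431.7]), [75, 395, 480, 85, 27549])
```

View pics/w6.png

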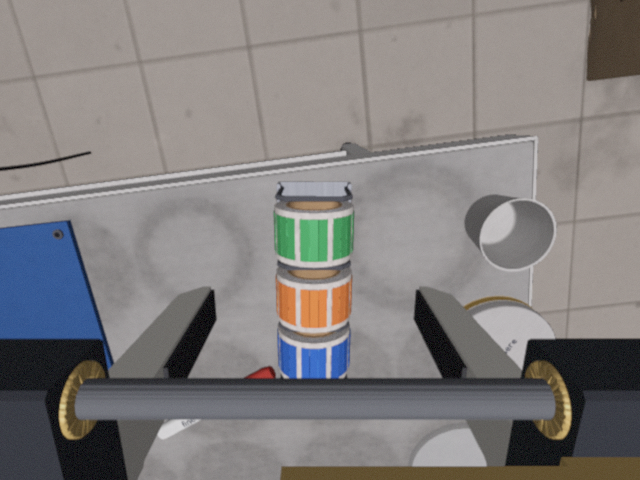

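The rack runs straight down the picture: green (314,238), orange (313,304), blue (313,360). The fingers straddle it evenly and the cup (515,232) is clear.

Scaled: 0.0004 m is 0.008, 0.045 m is 0.9.

tcp_steps(increments=[[0.093, 0.056, 0.008, 0.9, 0], [0.093, 0, 0, 0.9, 0], [0.093, 0, 0, 0.8, 0], [0.093, 0, 0, 0.14, 0], [0.093, 0, 0, 0, 0], [0.05, 0, 0, 0, 0], [0.05, 0, 0, 0, 0], [0.05, 0, 0, 0, 0], [0.05, 0, 0, 0, 0], [0.05, 0, 0, 0, 0]], grip_force=20)

```text
t: 10.9
tool_pos: [0.5396, -0.3849, 0.0389]
orientation: [3.135, -0.195, 0.002]
force: [-0.5, 1.3, 4.0]
opening: 0.0598
gripper_force: 20.0
```

Careful with the scale: shifts go in shares of 50 mm and turns go in units of 0.1 rad. That gives: -0.045 m is -0.9, -0.03 m is -0.6, -0.141 rad is -1.41.

tcp_steps(increments=[[0.05, 0, 0, -0.6, 0], [0.05, 0, 0, -0.9, 0], [0.05, 0, 0, -0.9, 0], [0.05, 0, 0, -0.3, 0], [0.05, 0, 0, 0, -1.41], [0.05, 0, 0, 0, -1.41], [0.05, 0, 0, 0, -1.41], [0.05, 0, 0, 0, -1.41], [0.05, 0, 0, 0, -1.41], [0.05, 0, 0, 0, -1.41], [0.05, 0, 0, 0, -1.41], [0.05, 0, 0, 0, -1.41], [0.05, 0, 0, 0, -1.41], [0.05, 0, 0, 0, -1.41], [0.05, 0, 0, 0, -1.41], [0.05, 0, 0, 0, -1.41], [0.05, 0, 0, 0, 0]], grip_force=20)

```text
t: 12.6
tool_pos: [0.5387, -0.3842, 0.1718]
orientation: [-2.221, -2.219, 0.0]
force: [0.1, -0.6, -1.1]
opening: 0.0596
gripper_force: 20.0
```

```bash
python3 - <<'E'
from h import *
go(.486,-.201,.16,1.56)
E
```

```text
shift [ 0.1832 -0.0528  0.012 ] yaw now 1.57 turn 0.01 q6 -0.7 t 12.6
```

tcp_steps(increments=[[0.05, 0.732, -0.212, 0.04, 0.1], [0.05, 0.732, -0.212, 0.04, 0], [0.05, 0.732, -0.212, 0.04, 0], [0.05, 0.732, -0.212, 0.04, 0], [0.05, 0.732, -0.212, 0.04, 0], [0.05, 0, 0, 0, 0], [0.05, 0, 0, 0, 0]])

```text
t: 13.3
tool_pos: [0.4881, -0.2004, 0.1628]
orientation: [2.238, 2.205, -0.0]
force: [-0.1, -0.3, -1.1]
opening: 0.0596
gripper_force: 20.0
```

```bash
python3 - <<'E'
from h import *
c=snap('wrist','w7');S=sensors.read_state();print(S['tool_pos'])
h=cv2.cvtColor(c['image'],cv2.COLOR_RGB2HSV);m=cv2.inRange(h,np.array([105,150,60]),np.array([120,255,255]))
for u in(100,150,200,250,390,420,450):
    v=np.nonzero(m[:,u])[0]
    if len(v):print(u,v.min(),v.max(),onz(c,u,v.max()+.5,.006).round(4))
go(.486,-.201,.04)
E
```

```text
[ 0.48839044 -0.201233    0.16301634]
200 0 194 [ 0.3971 -0.1735  0.006 ]
250 78 459 [ 0.4202 -0.4409  0.006 ]
390 74 194 [ 0.549  -0.1758  0.006 ]
420 0 20 [ 0.5651 -0.052   0.006 ]
shift [ 0.0003 -0.0024  0.123 ] yaw now 1.5557 turn None q6 -0.47 t 13.35
```

View pics/w7.png

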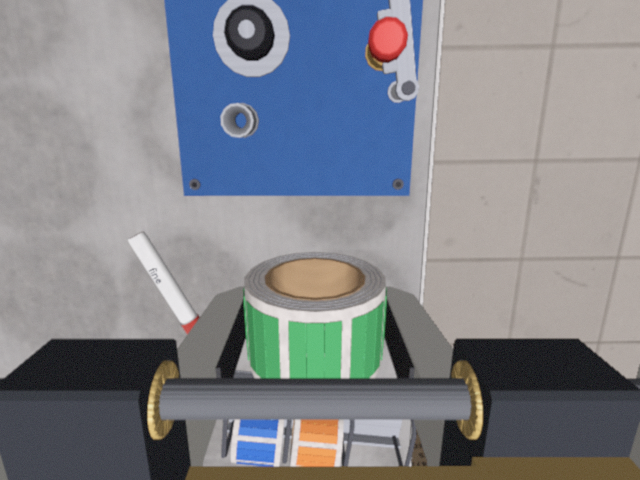

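The roll is held level at (315,315), short of the plate edge (row 194); the pin stands at (387,38) and the marker is well to the left.

Scaled: 0.045 m is 0.9, 0.032 m is 0.64.

tcp_steps(increments=[[0.05, 0, 0, 0.9, 0], [0.05, 0, 0, 0.9, 0], [0.05, 0, 0, 0.64, 0], [0.05, 0, 0, 0, 0], [0.05, 0, 0, 0.08, 0], [0.05, 0, 0, 0, 0]])

```text
t: 13.95
tool_pos: [0.4894, -0.2021, 0.0386]
orientation: [2.236, 2.204, 0.001]
force: [0.2, -0.2, -1.4]
opening: 0.0597
gripper_force: 20.0
```

tcp_steps(increments=[[0.05, 0.04, 0, 0.04, 0], [0.05, 0, 0, 0, 0]])

```text
t: 14.15
tool_pos: [0.4892, -0.1993, 0.0363]
orientation: [2.234, 2.205, 0.001]
force: [0.1, -0.0, -0.8]
opening: 0.0598
gripper_force: 20.0
```

Scaled: 0.002 m is 0.04.

tcp_steps(increments=[[0.05, 0.04, 0, 0.04, 0], [0.05, 0, 0, 0, 0]])

```text
t: 14.35
tool_pos: [0.4886, -0.1968, 0.0334]
orientation: [2.235, 2.207, 0.001]
force: [0.4, 0.6, 0.7]
opening: 0.06
gripper_force: 20.0
```

tcp_steps(increments=[[0.05, 0.03, 0, 0, 0], [0.05, 0, 0, 0, 0]])

```text
t: 14.55
tool_pos: [0.4886, -0.1955, 0.0333]
orientation: [2.235, 2.207, 0.0]
force: [-0.3, 0.6, 1.6]
opening: 0.0597
gripper_force: 20.0
```

tcp_steps(increments=[[0.05, 0.03, 0, 0.02, 0], [0.05, 0, 0, 0, 0]])

```text
t: 14.75
tool_pos: [0.4886, -0.1949, 0.033]
orientation: [2.234, 2.206, -0.001]
force: [-3.5, -2.3, 7.7]
opening: 0.0597
gripper_force: 20.0
```

Scaled: -0.045 m is -0.9, -0.04 m is -0.8.

tcp_steps(increments=[[0.085, 0, 0, 0, 0], [0.085, 0, 0, 0, 0], [0.085, 0, 0, 0, 0], [0.085, 0, 0, -0.6, 0], [0.085, 0, 0, -0.8, 0], [0.04, 0, 0, -0.6, 0], [0.0, 0, 0, 0, 0], [0, -0.9, 0, 0, 0], [0, -0.3, 0, 0, 0], [0, 0, 0, 0, 0], [0, 0, 0, 0, 0]])

```text
t: 15.85
tool_pos: [0.4868, -0.2534, 0.1307]
orientation: [-2.236, -2.204, -0.0]
force: [0.5, 0.8, -0.8]
opening: 0.0415
gripper_force: 0.0
```

```bash
python3 - <<'E'
from h import *
c=snap('wrist','w8');S=sensors.read_state();print(S['tool_pos'])
for b in blobs(c,[45,100,50],[80,255,255],100):print(b,dep(c,*b[0]).round(4))
t=snap('top')
for b in blobs(t,[45,100,50],[80,255,255],40):print('top',b,dep(t,*b[0]).round(4))
E
```

```text
[ 0.48702025 -0.25298103  0.13089217]
(array([282.1, 164.3]), [271, 139, 22, 53, 1040]) [ 0.4691 -0.1954  0.054 ]
(array([350.5, 164.1]), [341, 138, 21, 54, 1026]) [ 0.5087 -0.1957  0.0548]
(array([316.3, 167.6]), [300, 140, 33, 53, 1513]) [ 0.4889 -0.1968  0.0612]
top (array([276. , 217.5]), [270, 215, 14, 6, 75]) [ 0.5081 -0.1932  0.0514]
top (array([273.9, 226.8]), [270, 223, 11, 10, 83]) [ 0.4891 -0.1893  0.0586]
```

View pics/w8.png

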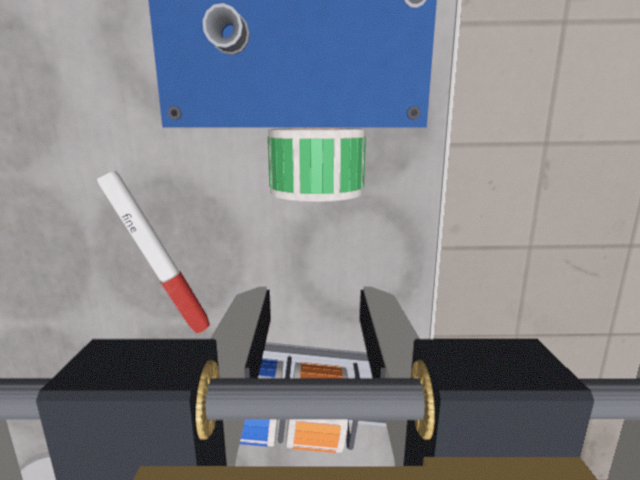

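The roll stands at (316,165) with its face against the plate edge (row 127); the marker is untouched. That was more pictures than the ten allowed, so I'll work from numbers only from here.

Scaled: 0.035 m is 0.7, 0.034 m is 0.68.

tcp_steps(increments=[[0, 0, 0.04, 0.7, 0], [0, 0, 0, 0.68, 0], [0, 0, 0, 0, 0], [0, 0.2, 0, 0, 0], [0, 0.2, 0, 0, 0], [0, 0.14, 0, 0, 0], [0, 0, 0, 0, 0]])

```text
t: 16.65
tool_pos: [0.4909, -0.2261, 0.0645]
orientation: [2.233, 2.207, 0.001]
force: [-0.0, -0.1, -0.2]
opening: 0.0005
gripper_force: 0.0
```

tcp_steps(increments=[[0, 0.1, 0, 0, 0], [0, 0.1, 0, 0, 0], [0, 0.08, 0, 0, 0], [0, 0.08, 0, 0, 0]])

```text
t: 17.05
tool_pos: [0.49, -0.2087, 0.063]
orientation: [-2.236, -2.207, 0.0]
force: [-0.1, 0.1, 0.9]
opening: 0.0003
gripper_force: 0.3
```

```bash
python3 - <<'E'
from h import *
t=snap('top')
for b in blobs(t,[45,100,50],[80,255,255],40):print('top',b,dep(t,*b[0]).round(4))
E
```

```text
(no output)
```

Scaled: 0.004 m is 0.08.

tcp_steps(increments=[[0, 0.08, 0, 0, 0], [0, 0.08, 0, 0, 0], [0, 0.08, 0, 0, 0]])

```text
t: 17.4
tool_pos: [0.4901, -0.1966, 0.0628]
orientation: [-2.236, -2.207, 0.0]
force: [-0.2, 0.1, 0.2]
opening: 0.0003
gripper_force: 0.1
```

```bash
python3 - <<'E'
from h import *
for n in('wrist','scene'):
  c=snap(n)
  for b in blobs(c,[45,100,50],[80,255,255],40):print(n,b,dep(c,*b[0]).round(4))
E
```

```text
wrist (array([310.9, 240.9]), [288, 206, 47, 70, 3057]) [ 0.4895 -0.1621  0.0623]
wrist (array([357.1, 246.3]), [344, 209, 29, 74, 1747]) [ 0.5092 -0.1665  0.0566]
wrist (array([265.1, 246.6]), [251, 210, 28, 74, 1716]) [ 0.4698 -0.1662  0.0563]
scene (array([ 21. , 107.7]), [12, 104, 23, 8, 130]) [0.4094 0.9224 0.0337]
scene (array([296.2, 220.5]), [292, 214, 9, 13, 63]) [ 0.4667 -0.1662  0.0535]
scene (array([297.8, 232.6]), [293, 228, 11, 11, 72]) [ 0.4588 -0.1782  0.0361]
```

Scaled: 0.004 m is 0.08.

tcp_steps(increments=[[0, 0.08, 0, 0, 0], [0, 0.08, 0, 0, 0], [0, 0.08, 0, 0, 0], [0, 0, 0, 0, 0], [0, 0, 0, 0, 0], [0, 0, 0, 0, 0]])

```text
t: 18.1
tool_pos: [0.4905, -0.1851, 0.063]
orientation: [2.236, 2.207, 0.0]
force: [-0.5, 0.4, 0.4]
opening: 0.0006
gripper_force: 0.0
```

```bash
python3 - <<'E'
from h import *
for n in('wrist','scene'):
  c=snap(n)
  for b in blobs(c,[45,100,50],[80,255,255],40):print(n,b,dep(c,*b[0]).round(4))
E
```

```text
wrist (array([311.2, 179.2]), [291, 174, 41, 12, 313]) [ 0.4901 -0.1292  0.0349]
wrist (array([273.7, 191.2]), [259, 181, 26, 26, 95]) [ 0.4724 -0.1347  0.0339]
wrist (array([348.5, 191.3]), [339, 182, 24, 24, 103]) [ 0.5073 -0.1349  0.036 ]
scene (array([ 20. , 107.6]), [10, 104, 25, 8, 144]) [0.4076 0.9247 0.0339]
scene (array([291.3, 233.7]), [288, 226, 7, 16, 78]) [ 0.4603 -0.1588  0.0255]
scene (array([313.7, 233.7]), [311, 227, 8, 15, 67]) [ 0.4885 -0.1891  0.0261]
scene (array([302.1, 235.9]), [298, 230, 10, 13, 118]) [ 0.4681 -0.1795  0.026 ]
```

tcp_steps(increments=[[0.04, 0, 0, -0.6, 0], [0.093, 0, 0, -0.7, 0], [0.093, -0.4, 0, -0.6, 0], [0.093, 0, 0, 0, 0], [0.093, 0, 0, 0, 0], [0.093, 0, 0, 0, 0]], grip_force=20)

```text
t: 18.8
tool_pos: [0.4894, -0.2045, 0.1566]
orientation: [-2.235, -2.205, 0.001]
force: [0.3, 1.1, -0.0]
opening: 0.044
gripper_force: 0.0
```

```bash
cat >> h.py <<'E'
def ring(c,x0,x1,y0,y1,z0,z1):
    v,u=np.mgrid[0:480,0:640];d=c['depth'];X=np.stack([(u-c['cx'])/c['fx']*d,(v-c['cy'])/c['fy']*d,d],-1)-c['t']
    W=X@c['R'];k=(d>0)&(W[...,0]>x0)&(W[...,0]<x1)&(W[...,1]>y0)&(W[...,1]<y1)&(W[...,2]>z0)&(W[...,2]<z1)
    P=W[k];(a,b),r=cv2.minEnclosingCircle((P[:,:2]*1000).astype(np.float32));return len(P),(a,b,r),np.percentile(P[:,2],[5,50,95]).round(4)
E
python3 - <<'E'
from h import *
c=snap('wrist');S=sensors.read_state();print(S['tool_pos'],S['opening'])
print(ring(c,.44,.54,-.21,-.11,.042,.056))
go(.490,-.159,.037,1.556)
E
```

```text
[ 0.48920784 -0.20424477  0.15625626] 0.04794574171823613
(3760, (489.4073791503906, -158.90426635742188, 30.356857299804688), array([0.045 , 0.0466, 0.0478]))
shift [0.0451 0.0005 0.1193] yaw now 1.5578 turn 0.0018 q6 -0.48 t 18.85
```

tcp_steps(increments=[[0.093, 0.452, 0, 0, 0], [0.093, 0.454, 0, 0.4, 0], [0.093, 0, 0, 0.9, 0], [0.093, 0, 0, 0.9, 0], [0.093, 0, 0, 0.24, 0], [0.093, 0, 0, 0, 0], [0.05, 0, 0, 0, 0], [0.05, 0, 0, 0, 0], [0.05, 0, 0, 0, 0], [0.05, 0, 0, 0, 0]], grip_force=20)

```text
t: 19.85
tool_pos: [0.4918, -0.1602, 0.0375]
orientation: [2.234, 2.205, 0.002]
force: [0.7, -0.2, 0.3]
opening: 0.0655
gripper_force: 0.0
```

tcp_steps(increments=[[0.05, 0, 0, 0, 0], [0.05, 0, 0, -0.4, 0], [0.05, 0, 0, -0.9, 0], [0.05, 0, 0, -0.9, 0], [0.05, 0, 0, 0, 0]])

```text
t: 20.35
tool_pos: [0.4948, -0.1614, 0.1536]
orientation: [2.228, 2.199, 0.007]
force: [1.7, 0.1, -0.0]
opening: 0.0601
gripper_force: 20.0
```

```bash
python3 - <<'E'
from h import *
c=snap('wrist');S=sensors.read_state();print(S['tool_pos'],S['opening'])
# hub disc: top at .010, black hub
h=cv2.cvtColor(c['image'],cv2.COLOR_RGB2HSV)
d=np.array([proj(c,(.4455,-.061,.010)),proj(c,(.4455,-.061,.028)),proj(c,(.4725,-.061,.010))]);print(d)
m=cv2.inRange(h,np.array([0,0,150]),np.array([180,40,255]));u,v=d[0].astype(int);k=np.zeros_like(m);k[max(v-60,0):v+60,u-60:u+60]=m[max(v-60,0):v+60,u-60:u+60]
n,l,s,ce=cv2.connectedComponentsWithStats(k);i=1+s[1:,4].argmax();P=cv2.findContours((l==i).astype('uint8'),0,2)[0];P=max(P,key=len)[:,0]
W=np.array([onz(c,a,b,.010)[:2] for a,b in P])*1000;print('disc',cv2.minEnclosingCircle(W.astype(np.float32)),s[i])
print('hub depth',ring(c,.42,.475,-.09,-.03,.024,.034))
go(.4455,-.061,.155)
E
```

```text
[ 0.49336492 -0.16081944  0.1501838 ] 0.06004942826086739
[[240.43811751  93.37169553]
 [235.79895572  91.64156146]
 [278.54841374  92.85522152]]
disc ((445.65826416015625, -60.332481384277344), 26.79730987548828) [ 203   52   76   80 2693]
hub depth (1760, (446.0133361816406, -60.244075775146484, 16.154098510742188), array([0.0247, 0.0288, 0.0317]))
shift [ 0.0992 -0.0491 -0.0055] yaw now 1.5578 turn None q6 -0.4 t 20.4
```

Scaled: 0.0332 m is 0.664, -0.0161 m is -0.322.

tcp_steps(increments=[[0.05, 0.664, -0.322, 0, 0], [0.05, 0.664, -0.322, 0, 0], [0.05, 0.664, -0.322, 0, 0], [0.05, 0, 0, 0, 0], [0.05, 0, 0, 0, 0], [0.05, 0, 0, 0, 0]])

```text
t: 21.0
tool_pos: [0.4437, -0.0599, 0.1453]
orientation: [-2.236, -2.207, 0.001]
force: [0.1, -0.3, -1.5]
opening: 0.0598
gripper_force: 20.0
```

```bash
python3 - <<'E'
from h import *
c=snap('wrist');S=sensors.read_state();T=S['tool_pos'];print(T,S['opening'],S['q'].round(3))
for z in((.14,.155),(.15,.17),(.16,.18)):
  try: print(ring(c,T[0]-.029,T[0]+.029,T[1]-.05,T[1]+.05,*z))
  except Exception as e: print(z,'none')
for b in blobs(c,[45,100,50],[80,255,255],60):print(b,dep(c,*b[0]).round(4))
h=cv2.cvtColor(c['image'],cv2.COLOR_RGB2HSV)
sc=snap('scene')
for b in blobs(sc,[45,100,50],[80,255,255],40):print('scene',b[0],dep(sc,*b[0]).round(4))
go(.4457,-.0603,.155)
E
```

```text
[ 0.44382445 -0.0601444   0.1454902 ] 0.06022231689721044 [-0.249 -0.234  2.001 -0.     1.375 -0.235]
(7587, (444.2658386230469, -58.74109649658203, 30.569978713989258), array([0.142 , 0.1541, 0.1549]))
(9290, (444.2408447265625, -58.905738830566406, 30.451372146606445), array([0.1513, 0.1549, 0.1559]))
(0.16, 0.18) none
(array([314.2, 245.3]), [291, 234, 48, 24, 901]) [ 0.4444 -0.0288  0.1402]
(array([359.2, 261.4]), [344, 241, 38, 52, 457]) [ 0.4634 -0.0356  0.1421]
(array([269.6, 261.9]), [247, 242, 39, 54, 461]) [ 0.4251 -0.0361  0.14  ]
scene [ 16.1 107.7] [0.4026 0.9419 0.0309]
scene [256.3 170.7] [ 0.4436 -0.0888  0.1353]
scene [244.3 173.5] [ 0.4221 -0.0811  0.1343]
shift [-0.      0.0018 -0.0094] yaw now 1.5568 turn None q6 -0.24 t 21.1
```

tcp_steps(increments=[[0.05, -0.03, 0.03, 0, 0], [0.05, 0, 0, 0.8, 0], [0.05, 0, 0, 0.7, 0], [0.05, 0, 0, 0, 0], [0.05, 0, 0, 0, 0]])

```text
t: 21.6
tool_pos: [0.4448, -0.0612, 0.071]
orientation: [-2.235, -2.205, 0.002]
force: [-0.7, -0.1, -1.0]
opening: 0.0596
gripper_force: 20.0
```

```bash
python3 - <<'E'
from h import *
c=snap('wrist');T=sensors.read_state()['tool_pos'];print(T,ring(c,T[0]-.029,T[0]+.029,T[1]-.05,T[1]+.05,.07,.09))
E
```

```text
[ 0.4460387  -0.06146583  0.07231692] (10581, (445.69903564453125, -60.13053894042969, 30.73490333557129), array([0.0724, 0.0804, 0.0816]))
```

tcp_steps(increments=[[0.05, 0, 0, 0.16, 0], [0.05, 0, 0, 0.16, 0], [0.05, 0, 0, 0, 0]])

```text
t: 21.95
tool_pos: [0.4449, -0.0609, 0.0544]
orientation: [-2.235, -2.207, 0.001]
force: [-0.4, 0.0, -1.0]
opening: 0.0599
gripper_force: 20.0
```

tcp_steps(increments=[[0.05, 0, 0, 0.12, 0], [0.05, 0, 0, 0.1, 0], [0.05, 0, 0, 0, 0]])

```text
t: 22.25
tool_pos: [0.4445, -0.0608, 0.043]
orientation: [-2.235, -2.206, 0.001]
force: [-1.2, -0.8, -1.4]
opening: 0.06
gripper_force: 20.0
```

tcp_steps(increments=[[0.05, 0, 0, 0.04, 0], [0.05, 0, 0, 0.02, 0], [0.05, 0, 0, 0, 0]])

```text
t: 22.55
tool_pos: [0.4453, -0.061, 0.041]
orientation: [2.236, 2.207, 0.0]
force: [-0.8, 0.0, -1.5]
opening: 0.0595
gripper_force: 20.0
```

tcp_steps(increments=[[0.05, 0, 0, 0.04, 0], [0.05, 0, 0, 0, 0]])

```text
t: 22.75
tool_pos: [0.4454, -0.0611, 0.0406]
orientation: [-2.235, -2.207, 0.001]
force: [-9.7, 2.1, 19.0]
opening: 0.0599
gripper_force: 20.0
```

tcp_steps(increments=[[0.05, 0, 0, 0.02, 0], [0.05, 0, 0, 0, 0]])

```text
t: 22.95
tool_pos: [0.4455, -0.0612, 0.0403]
orientation: [-2.235, -2.207, 0.001]
force: [-14.1, 2.4, 27.2]
opening: 0.0599
gripper_force: 20.0
```

```bash
python3 - <<'E'
from h import *
c=snap('wrist');T=sensors.read_state()['tool_pos'];print(T,ring(c,T[0]-.029,T[0]+.029,T[1]-.05,T[1]+.05,.04,.06))
E
```

```text
[ 0.44546199 -0.06116574  0.04029253] (10620, (440.20001220703125, -48.077850341796875, 43.380104064941406), array([0.0425, 0.0504, 0.0515]))
```

Scaled: -0.04 m is -0.8, -0.03 m is -0.6.

tcp_steps(increments=[[0.078, 0, 0, 0, 0], [0.078, 0, 0, 0, 0], [0.078, 0, 0, 0, 0], [0.078, 0, 0, -0.4, 0], [0.078, 0, 0, -0.8, 0], [0.078, 0, 0, -0.8, 0], [0.078, -0.6, 0, -0.6, 0], [0.078, 0, 0, 0, 0], [0.078, 0, 0, 0, 0], [0.078, 0, 0, 0, 0]])

```text
t: 24.0
tool_pos: [0.4439, -0.0904, 0.1663]
orientation: [-2.234, -2.205, 0.001]
force: [-0.1, -0.4, -0.9]
opening: 0.0779
gripper_force: 0.0
```

```bash
python3 - <<'E'
from h import *
c=snap('wrist');S=sensors.read_state();print(S['tool_pos'],S['opening'],S['force'])
print('roll',ring(c,.41,.48,-.095,-.032,.044,.06))
for b in blobs(c,[0,150,100],[8,255,255],100):print('red',b,dep(c,*b[0]).round(4))
t=snap('top')
for n,lo,hi in(('red',[0,150,100],[8,255,255]),('orange',[5,150,100],[16,255,255]),('green',[45,100,50],[80,255,255])):
  for b in blobs(t,lo,hi,30):print(n,b[0],dep(t,*b[0]).round(4))
E
```

```text
[ 0.44372548 -0.09019618  0.16602137] 0.07835691295410446 [-0.3459885   0.07970318  0.98958375]
roll (3486, (445.74383544921875, -59.74027633666992, 30.311059951782227), array([0.0481, 0.0506, 0.0517]))
red (array([449.6, 227.6]), [433, 205, 34, 41, 879]) [ 0.5288 -0.0736  0.0823]
red (array([261.5, 439.9]), [245, 421, 31, 39, 582]) [ 0.3901 -0.2999  0.0164]
red [340.  283.5] [ 0.3852 -0.3037  0.0181]
orange [366.2 222.9] [ 0.4884 -0.3567  0.0535]
orange [378.4 222.1] [ 0.486  -0.3776  0.0648]
orange [389.4 224.3] [ 0.4815 -0.3974  0.0617]
```

```bash
python3 - <<'E'
from h import *
c=snap('wrist')
print('knob',ring(c,.505,.56,-.10,-.045,.078,.095))
print('shaft mid',ring(c,.505,.55,-.095,-.05,.058,.074))
print('arm roller',ring(c,.53,.575,-.125,-.085,.038,.056))
E
```

```text
knob (865, (530.0411987304688, -75.55341339111328, 10.921051979064941), array([0.0789, 0.0817, 0.0833]))
shaft mid (247, (531.591064453125, -74.63996124267578, 11.777151107788086), array([0.0592, 0.0665, 0.0729]))
arm roller (273, (549.6672973632812, -97.3267593383789, 8.767457962036133), array([0.0451, 0.0473, 0.0505]))
```

tcp_steps(increments=[[0.078, -0.6, 0, -0.8, 0], [0.078, 0, 0, 0, 0], [0.078, 0, 0, 0, 0]])

```text
t: 24.45
tool_pos: [0.4449, -0.1212, 0.2082]
orientation: [2.236, 2.205, 0.001]
force: [0.3, -0.4, 0.3]
opening: 0.0783
gripper_force: 0.0
```

```bash
python3 -c "
from plant import robot
print(robot.close_job())"
```

```text
the job is handed in; nothing more can be done
None
```

Job handed in at about 24.5 s: the arm is pinned back at about 0.98 rad with the pin fully down in the brass bush (leaning slightly), the green roll was stood, tipped, released and now lies flat on the disc over the hub, and the marker and orange roll stayed put (cup and blue roll not re-measured) — but I viewed 11 pictures against the limit of 10.

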